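# Make up two job trays

## Robot

A 7-joint arm with a two-finger parallel gripper is mounted at the origin on a cart in front of the work surface, level with it; the furniture and walls round the work are solid. World frame = base frame: x ahead of the robot, y to its left, z up, the work surface at z = 0. Lengths are in m, angles in rad, forces in N, time in s.
With the tool pointing down it reaches from about 0.425 to 0.925 m from the base axis. Payload 6.8 kg.
Tool frame: the origin (TCP) lies at the very end of the fingers, on their centre line; the grasp point (between the pads) lies 19 mm behind it; z points along the fingers, y is the line along which they close (so a half turn about z gives the same grasp; the last joint's range is limited). The gripper opens to 85 mm and grips with 20 to 120 N. Pads are 22 mm wide; open, the fingers measure 114 mm over their backs; the gripper's body (76 mm by 85 mm) begins 54 mm behind the grasp point. The pads swing forward as they close: fully open they stand 13 mm farther back than shut.
Start: joints at [-1.38, 0.477, 0.022, 1.555, -0.011, 1.109, -0.083], TCP at [0.199, 0.645, 0.231] pointing down, gripper open.
Joint ranges: [-2.96, 2.96], [-0.34, 2.1], [-1.41, 1.46], [0.24, 2.44], [-1.37, 4.51], [0.17, 1.92], [-2.96, 2.96]. Speed limits (rad/s): [2.39, 2.39, 3.14, 3.14, 3.14, 3.14, 3.14].

## Interface

Orientations are given as a rotation vector (axis times angle).
In Python, from bench import get_obs, grab_frame, hand_in gives the robot as it stands.
- The arm moves only by the tool drive_tool, never from a script. Its argument "rows" is a list of rows, each an object with "offset": the shift along the tool's x, y, z as a fraction of full scale, a list of three; "rotation": the turn, a rotation vector about the tool's x, y, z as a fraction of full scale, a list of three; "claw": the opening, from 0 (shut) to 1 (fully open). In form: [{"offset": [tx, ty, tz], "rotation": [wx, wy, wz], "claw": claw}, ...]. A call has 1 to 20 rows; each row is the pose to reach, as a shift and turn from the pose commanded when the call began, along the tool's axes at that moment; what a row does not reach only later rows make up. Full scale, the value 1, is 0.15 m for a shift and 2 rad for a turn. A row lasts 1/12 s, in which the tool goes at most 41.7 mm and 7.16 degrees, less where a joint would pass 70% of its speed; a pose out of reach is approached as far as the arm can. A call with a number of a shift or a turn outside -1 to 1 is refused whole. A call with a gripper value outside its range is refused whole. The fingers move at their own pace and stop on an object; "force" is the grip in N (left out, the last holds). Time passes only in rows, so rows that repeat a pose let the fingers close. It gives the time, the measured TCP pose, the force, the opening and the grip force at its end, in the units of the state.
- get_obs(): the state, without advancing time (a new reading comes with each control period).
- grab_frame(name): name is "side" or "top" or "wrist"; returns a dict with "frame" (400x640x3 uint8, red, green, blue), "z_map" (400x640 float32, m along the optical axis (not along the pixel's ray), 0 where there is no reading), "vfov" (degrees; the focal length in pixels is half the picture's height over the tangent of half this angle, whatever the lens; pixels are square), "cx", "cy" (the principal point, pixels), "D" ([k1, k2, p1, p2, k3] as OpenCV has them; the pictures are not rectified), "R" (3x3) and "t" (3): a world point X has camera coordinates R X + t. Camera axes: x right, y down, z forward; pixel columns grow to the right and rows downward; lengths in m; the calibration is good to about 2 mm. A picture is of the moment at which its call begins.
- hand_in(): hands the job in; it is judged then, once.
The state is a dict: "clock": time; "joints": joint angles; "qvel": joint speeds; "tau": joint torques, N m; "tcp_pos": TCP position; "orientation": TCP orientation; "contact_force": force on the tool from outside, world axes, zero at the start; "moment": the same for the moment, N m; "grip_width": finger opening in m; "gripper_force": force on a finger pad.
Only numpy, scipy, OpenCV 4.12 (cv2) and the standard library are available. Lean on these libraries where they do the work, as an engineer would, in place of code of your own. Each camera call takes 0.05 s, during which the arm holds its last target. There are 200 camera calls.

## Task

Make up the two job trays from the stock standing between them. Into the larger tray: the larger lens (each lens has a holding block stuck on it), flat in the wide compartment, and the smaller screw jar, upright in the narrow compartment; into the smaller tray: the smaller lens and the larger screw jar beside each other on the floor of the wide compartment, and the eye loupe upright in the narrow compartment. Leave the lens gauge, the foam lens rest and the memory stick where they are.

Things in the scene. Friction and masses are not known exactly. Their poses are not given: they have to be found in the camera images.
- large_tray: the larger of two loose open job trays (orange), 179 x 259 x 42 mm (x, y, z), 0.5 kg; origin at the centre of its underside, z up; x, y along its sides; inner floor at z = 2 mm, walls 42 mm high. A partition 26 mm high parts the wide compartment (x -82 to 82, y -54 to 123 mm) from the narrow one (x -82 to 82, y -123 to -56 mm), which lies towards the robot. Stands left or right of the stock
- small_tray: the smaller of two loose open job trays (teal), 134 x 214 x 42 mm (x, y, z), 0.5 kg; origin at the centre of its underside, z up; x, y along its sides; inner floor at z = 2 mm, walls 42 mm high. A partition 26 mm high parts the wide compartment (x -59 to 59, y -44 to 100 mm) from the narrow one (x -59 to 59, y -100 to -46 mm), which lies towards the robot. Stands left or right of the stock
- large_lens: the larger round uncut lens, pale, 66 mm diameter, edge 4 mm thick, lying flat, with a grey round holding block stuck on its middle to grip it by: 28 mm diameter, its wall from 11 to 26 mm above the underside; about 0.04 kg; origin at the centre of its underside, z up
- small_lens: the smaller round uncut lens, pale, 51 mm diameter, edge 4 mm thick, lying flat, with a grey round holding block stuck on its middle to grip it by: 28 mm diameter, its wall from 11 to 26 mm above the underside; about 0.04 kg; origin at the centre of its underside, z up
- large_jar: the larger of the two closed round screw jars in the stock (grey, black ribbed lid), 50 mm diameter, 34 mm high, about 0.03 kg (lid 24 to 34 mm up); origin at the centre of its underside, z up
- small_jar: the smaller of the two closed round screw jars in the stock (off-white, ribbed lid; jars at the back are not meant), 42 mm diameter, 30 mm high, about 0.03 kg (lid 20 to 30 mm up); origin at the centre of its underside, z up
- eye_loupe: black eye loupe, a waisted round cup without a lid, 35 mm diameter, 32 mm high, about 0.035 kg, standing upright; origin at the centre of its underside, z up
- lens_gauge: lens gauge with a round dial, 61 x 43 x 13 mm, lying on its back; a bystander, not to be disturbed; origin at the centre of its underside, z up
- foam_rest: dark foam lens rest, a block 40 x 60 x 22 mm; a bystander, not to be disturbed; origin at the centre of its underside, z up
- memory_stick: memory stick, 17 x 55 x 8 mm; a bystander, not to be disturbed; origin at the centre of its underside, z up
Things that resemble listed ones, but are neither listed nor needed, are in the scene too. What is shaped like the large_lens but blue is not meant.

How it is judged:
At the end, for the whole second after the job is handed in: Each thing is in the compartment the goal names, within 0.15 rad of flat or upright, its underside less than 10 mm above the underside of the tray (so on its floor), at rest. Both trays stand flat on the worktop. Lens gauge, foam rest and memory stick are within 30 mm of where they started (x of large_lens in the frame of large_tray between -0.06 and 0.06 m and y of large_lens in the frame of large_tray between -0.026 and 0.1 m and z of large_lens in the frame of large_tray between -0.003 and 0.01 m and angle between each of large_lens, small_jar, small_lens, large_jar, eye_loupe's own z axis and vertical below 0.15 rad and linear speed of each of large_lens, small_jar, small_lens, large_jar, eye_loupe, large_tray, small_tray below 0.02 m/s and x of small_jar in the frame of large_tray between -0.07 and 0.07 m and y of small_jar in the frame of large_tray between -0.11 and -0.068 m and z of small_jar in the frame of large_tray between -0.003 and 0.01 m and x of small_lens in the frame of small_tray between -0.045 and 0.045 m and y of small_lens in the frame of small_tray between -0.025 and 0.085 m and z of small_lens in the frame of small_tray between -0.003 and 0.01 m and x of large_jar in the frame of small_tray between -0.045 and 0.045 m and y of large_jar in the frame of small_tray between -0.025 and 0.085 m and z of large_jar in the frame of small_tray between -0.003 and 0.01 m and x of eye_loupe in the frame of small_tray between -0.05 and 0.05 m and y of eye_loupe in the frame of small_tray between -0.092 and -0.055 m and z of eye_loupe in the frame of small_tray between -0.003 and 0.01 m and angle between each of large_tray, small_tray's own z axis and vertical below 0.1 rad and height (world z) of each of large_tray, small_tray below 0.01 m and distance of each of lens_gauge, foam_rest, memory_stick from where it was at the start of the episode below 0.03 m); the robot touches nothing.
It fails at once if a bystander (lens gauge, foam rest or memory stick) is pushed or carried more than 30 mm from its place (distance of any of lens_gauge, foam_rest, memory_stick from where it was at the start of the episode above 0.03 m).
It also fails if it takes over 122 s, if anything falls off the work surface, if the arm or the gripper's body presses on something with over 40 N, if the wrist force passes 120 N, or if a joint passes its speed limit or range.

## Working session

There is one attempt and no reset: what is moved stays moved. The work goes in short steps, Python scripts to look and compute and a tool call to move; the robot and the scene stay as the last step left them, time stands still between calls to the robot, and variables do not carry over. Pictures are saved under pics/ and viewed, at most 14 in all, crops included, and the job is handed in when it is done.

Besides the shell and the picture viewer there is one more tool, called after ">>>" by a JSON object that holds its "method" and its "body". drive_tool: Moves the arm, as the interface text tells. Its arguments: {"type":"object","properties":{"rows":{"type":"array","items":{"type":"object","properties":{"offset":{"type":"array","items":{"type":"number"}},"rotation":{"type":"array","items":{"type":"number"}},"claw":{"type":"number"}}}},"force":{"type":"number"}},"required":["rows"]}

```bash
mkdir -p pics; cat > h.py <<'E'
import numpy as np, cv2
from bench import get_obs, grab_frame, hand_in
def K(f):
    F=200/np.tan(np.radians(f["vfov"])/2); return np.array([[F,0,f["cx"]],[0,F,f["cy"]],[0,0,1.]])
def world(f):
    """world xyz per pixel"""
    v,u=np.mgrid[0:400,0:640]
    p=cv2.undistortPoints(np.stack([u,v],-1).reshape(-1,1,2).astype(float),K(f),np.array(f["D"],float)).reshape(400,640,2)
    z=f["z_map"][...,None]; c=np.concatenate([p*z,z],-1)
    return (c-np.array(f["t"]))@np.array(f["R"])
def save(name,n):
    f=grab_frame(name); cv2.imwrite(f"pics/{n}.png",f["frame"][...,::-1]); np.savez(f"{n}.npz",W=world(f),frame=f["frame"]); return f
E
python3 - <<'E'
from h import *
for n in("top","side"):
    f=save(n,n+"0"); print(n,f["vfov"],f["D"],np.round(-np.array(f["R"]).T@np.array(f["t"]),3))
print(get_obs())
E
```

```text
top 43.17074759520591 [0.02605064 0.         0.         0.         0.        ] [0.302 0.011 1.237]
side 50.86132474908983 [-0.11423531  0.          0.          0.          0.        ] [ 0.254 -0.861  0.821]
{'clock': 0.1, 'joints': array([-1.38008409,  0.47772369,  0.02234728,  1.55632668, -0.0114822 ,
        1.10931912, -0.08311794]), 'qvel': array([-0.00149067, -0.00161172,  0.00112264, -0.00086757,  0.00048263,
       -0.00034743,  0.0013724 ]), 'tau': array([ 4.70417377e-03, -5.97763181e+01,  1.61366232e+00, -2.81954974e+01,
        1.27592884e-02,  5.00627721e-03, -2.98900761e-05]), 'tcp_pos': array([0.1985725 , 0.64457916, 0.23042978]), 'orientation': array([-4.67603015e-01, -3.10648769e+00,  2.58384403e-03]), 'contact_force': array([-1.09316208, -0.31421334, -0.19100512]), 'moment': array([-0.0077354 ,  0.01577428,  0.00525405]), 'gripper_force': 0.0, 'grip_width': 0.08525138120719639}
```

View pics/top0.png

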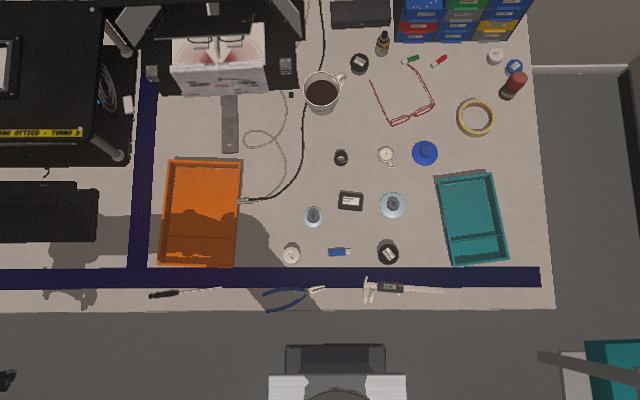

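View pics/side0.png

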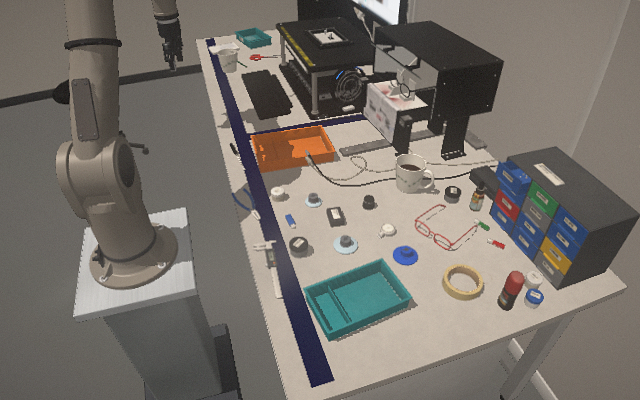

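Top view (up = +x, left = +y): orange tray about (200,213), teal (472,218), lenses (313,216) and (392,205), jars (291,255) and (388,252), loupe (340,157). The bystanders are the gauge (386,154), foam rest (350,200) and stick (339,252).

```bash
python3 - <<'E'
from h import *
d=np.load("top0.npz");W=d["W"];fr=d["frame"]
print("table z",np.median(W[225:245,270:300,2]), np.median(W[225:245,410:425,2]))
for n,(u,v,r,zl,zh) in dict(slens=(313,216,16,.015,.05),llens=(392,205,16,.015,.05),ljar=(388,252,16,.02,.06),sjar=(291,255,14,.018,.06),loupe=(340,157,12,.02,.06),gauge=(386,154,20,.006,.06),foam=(350,200,22,.012,.06),stick=(339,252,18,.004,.05)).items():
    m=np.zeros((400,640),bool);m[v-r:v+r+1,u-r:u+r+1]=1
    m&=(W[...,2]>zl)&(W[...,2]<zh); P=W[m]
    rect=cv2.minAreaRect((P[:,:2]*1000).astype(np.float32))
    print(n,m.sum(),"mean",P.mean(0).round(4),"mid",((P.min(0)+P.max(0))/2).round(4),"ext",(np.ptp(P,axis=0)).round(3),"zmax",P[:,2].max().round(3),"rect",np.round(rect[0],1),np.round(rect[1],1),round(rect[2]))
for n,(u0,u1,v0,v1) in dict(large=(150,250,150,272),small=(428,515,165,270)).items():
    m=np.zeros((400,640),bool);m[v0:v1,u0:u1]=1
    m&=(W[...,2]>.034)&(W[...,2]<.05);k=cv2.connectedComponentsWithStats(m.astype(np.uint8))
    i=1+np.argmax(k[2][1:,4]);P=W[k[1]==i]
    rect=cv2.minAreaRect((P[:,:2]*1000).astype(np.float32));print(n,rect,cv2.boxPoints(rect).round(0).tolist(),P[:,2].mean())
a=cv2.resize(fr[130:280,265:525],None,fx=3,fy=3,interpolation=cv2.INTER_CUBIC);cv2.imwrite("pics/crop0.png",a[...,::-1])
E
```

```text
table z 0.0004381557627324638 0.0007082129821357219
slens 107 mean [0.5174 0.0541 0.0261] mid [0.5173 0.0494 0.0239] ext [0.028 0.034 0.018] zmax 0.033 rect [519.3  52.5] [26.7 30.8] 51
llens 112 mean [ 0.5461 -0.1415  0.0258] mid [ 0.5463 -0.1402  0.0243] ext [0.028 0.031 0.018] zmax 0.033 rect [ 544.3 -141.6] [27.1 31.6] 76
ljar 340 mean [ 0.4227 -0.1246  0.0345] mid [ 0.4231 -0.1246  0.033 ] ext [0.048 0.047 0.018] zmax 0.042 rect [ 422.9 -124.6] [47.2 47.5] 88
sjar 234 mean [0.4222 0.106  0.0307] mid [0.4222 0.1063 0.0301] ext [0.039 0.038 0.013] zmax 0.037 rect [422.2 106.3] [38.7 38.4] 1
loupe 70 mean [ 0.665  -0.0158  0.0287] mid [ 0.6661 -0.0154  0.0277] ext [0.03  0.03  0.015] zmax 0.035 rect [666.1 -15.4] [30.  29.9] 89
gauge 270 mean [ 0.6728 -0.129   0.0127] mid [ 0.6822 -0.1304  0.0132] ext [0.092 0.104 0.014] zmax 0.02 rect [ 682.4 -130.4] [103.4  92.4] 90
foam 398 mean [ 0.5542 -0.0381  0.0225] mid [ 0.5549 -0.0377  0.0215] ext [0.046 0.062 0.017] zmax 0.03 rect [554.7 -38.2] [59.8 40.7] 83
stick 228 mean [ 0.4297 -0.007   0.0072] mid [ 0.4298 -0.0087  0.0097] ext [0.085 0.088 0.011] zmax 0.015 rect [429.9  -8.6] [87.9 84.9] 90
large ((525.1616821289062, 313.34027099609375), (208.35479736328125, 259.7569580078125), 87.3342056274414) [[391.0, 215.0], [650.0, 203.0], [660.0, 411.0], [400.0, 423.0]] 0.04219976510996291
small ((506.8760681152344, -326.814453125), (214.66038513183594, 134.9183807373047), 7.1094841957092285) [[392.0, -273.0], [409.0, -407.0], [622.0, -380.0], [605.0, -247.0]] 0.042215963648345255
```

View pics/crop0.png

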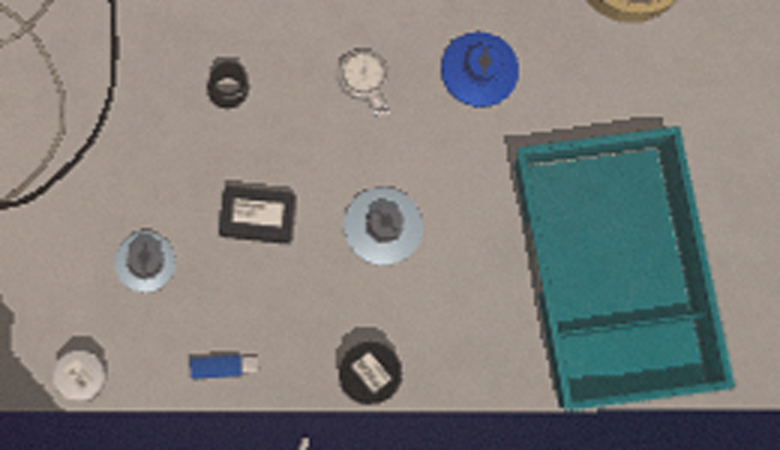

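The crop shows the listed stock as expected: small lens (145,258), large lens (383,222), loupe (228,85), small jar (78,375), large jar (370,370). I'll move now and refine the orange tray alongside.

>>> {"method": "drive_tool", "body": {"rows": [{"offset":[-0.87,-0.57,0],"rotation":[0,0,-0.149],"claw":1},{"offset":[-0.87,-0.57,0],"rotation":[0,0,-0.149],"claw":1},{"offset":[-0.87,-0.57,0],"rotation":[0,0,-0.149],"claw":1},{"offset":[-0.87,-0.57,0],"rotation":[0,0,-0.149],"claw":1},{"offset":[-0.87,-0.57,0],"rotation":[0,0,-0.149],"claw":1},{"offset":[-0.87,-0.57,0],"rotation":[0,0,-0.149],"claw":1}], "force": 30}}

```text
clock: 0.6
tcp_pos: [0.3003, 0.523, 0.2312]
orientation: [0.009, 3.141, -0.001]
contact_force: [-0.9, 0.5, -0.2]
grip_width: 0.0856
gripper_force: 0.0
```

```bash
python3 - <<'E'
from h import *
print({k:np.round(v,4).tolist() for k,v in get_obs().items() if k in("tcp_pos","orientation","joints","clock","contact_force")})
d=np.load("top0.npz");W=d["W"];f=d["frame"].astype(int)
hsv=cv2.cvtColor(d["frame"],cv2.COLOR_RGB2HSV)
m=np.zeros((400,640),bool);m[150:272,150:250]=1
m&=(hsv[...,1]>120)&(hsv[...,0]<25)&(W[...,2]>.036)&(W[...,2]<.05);P=W[m]
r=cv2.minAreaRect((P[:,:2]*1000).astype(np.float32));print(r,cv2.boxPoints(r).round().tolist())
# lens discs: pale blue pixels, near table
for n,(u,v) in dict(s=(313,216),l=(392,205)).items():
    w=W[v-20:v+21,u-20:u+21];c=f[v-20:v+21,u-20:u+21]
    bl=(c[...,2]-c[...,0]>8)
    P=w[bl];(c0,r0)=cv2.minEnclosingCircle((P[:,:2]*1000).astype(np.float32));print(n,bl.sum(),c0,r0,P.mean(0))
    b=(w[...,2]>.022)&(w[...,2]<.035);print(np.median(w[b],axis=0))
E
```

```text
{'clock': 0.6, 'joints': [-1.1465, 0.3598, -0.0089, 1.7336, 0.0043, 1.0488, 0.4082], 'tcp_pos': [0.3003, 0.523, 0.2312], 'orientation': [0.0088, 3.1412, -0.0013], 'contact_force': [-0.8845, 0.5227, -0.166]}
((525.5283203125, 326.590576171875), (181.84881591796875, 259.2569580078125), 87.3342056274414) [[392.0, 242.0], [651.0, 230.0], [659.0, 411.0], [400.0, 423.0]]
s 136 (517.763427734375, 54.79177474975586) 24.24163818359375 [0.51219178 0.05525765 0.00660141]
[0.51842296 0.05419727 0.02632545]
l 355 (547.1351318359375, -141.7649688720703) 32.15452575683594 [ 0.54447106 -0.14106662  0.00683085]
[ 0.54700877 -0.14141802  0.02651184]
```

>>> {"method": "drive_tool", "body": {"rows": [{"offset":[-0.4,-0.93,0],"rotation":[0,0,0],"claw":1},{"offset":[-0.4,-0.93,0],"rotation":[0,0,0],"claw":1},{"offset":[-0.4,-0.93,0],"rotation":[0,0,0],"claw":1},{"offset":[-0.4,-0.93,0],"rotation":[0,0,0],"claw":1},{"offset":[-0.4,-0.93,0],"rotation":[0,0,0],"claw":1}]}}

```text
clock: 1.02
tcp_pos: [0.3604, 0.3805, 0.2311]
orientation: [0.011, 3.141, -0.004]
contact_force: [0.6, 0.2, 0.4]
grip_width: 0.0853
gripper_force: 0.0
```

>>> {"method": "drive_tool", "body": {"rows": [{"offset":[-0.4,-0.93,0],"rotation":[0,0,0],"claw":1},{"offset":[-0.4,-0.93,0],"rotation":[0,0,0],"claw":1},{"offset":[-0.4,-0.93,0],"rotation":[0,0,0],"claw":1},{"offset":[-0.4,-0.93,0],"rotation":[0,0,0],"claw":1},{"offset":[-0.4,-0.93,0],"rotation":[0,0,0],"claw":1}]}}

```text
clock: 1.43
tcp_pos: [0.4199, 0.2417, 0.2313]
orientation: [0.011, 3.141, -0.003]
contact_force: [-0.6, 0.2, -0.8]
grip_width: 0.0857
gripper_force: 0.0
```

>>> {"method": "drive_tool", "body": {"rows": [{"offset":[0,-0.91,0.6],"rotation":[0,0,0],"claw":1},{"offset":[0,-0.91,0.6],"rotation":[0,0,0],"claw":1},{"offset":[0,-0.91,0.6],"rotation":[0,0,0],"claw":1},{"offset":[0,-0.91,0.6],"rotation":[0,0,0],"claw":1},{"offset":[0,-0.91,0.6],"rotation":[0,0,0],"claw":1},{"offset":[0,-0.91,0.6],"rotation":[0,0,0],"claw":1},{"offset":[0,-0.91,0.6],"rotation":[0,0,0],"claw":1}]}}

```text
clock: 2.02
tcp_pos: [0.4184, 0.1116, 0.1415]
orientation: [-0.002, 3.141, 0.001]
contact_force: [1.0, 0.6, 0.7]
grip_width: 0.0855
gripper_force: 0.0
```

>>> {"method": "drive_tool", "body": {"rows": [{"offset":[-0.025,-0.035,0.2],"rotation":[0,0,0],"claw":1},{"offset":[-0.025,-0.035,0.4],"rotation":[0,0,0],"claw":1},{"offset":[-0.025,-0.035,0.5],"rotation":[0,0,0],"claw":1},{"offset":[-0.025,-0.035,0.5],"rotation":[0,0,0],"claw":1},{"offset":[-0.025,-0.035,0.5],"rotation":[0,0,0],"claw":1}]}}

```text
clock: 2.43
tcp_pos: [0.422, 0.1061, 0.0665]
orientation: [0.003, -3.141, -0.001]
contact_force: [-0.3, 0.8, 0.2]
grip_width: 0.0854
gripper_force: 0.0
```

```bash
python3 - <<'E'
from h import *
save("wrist","w1")
E
```

```text
(no output)
```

View pics/w1.png

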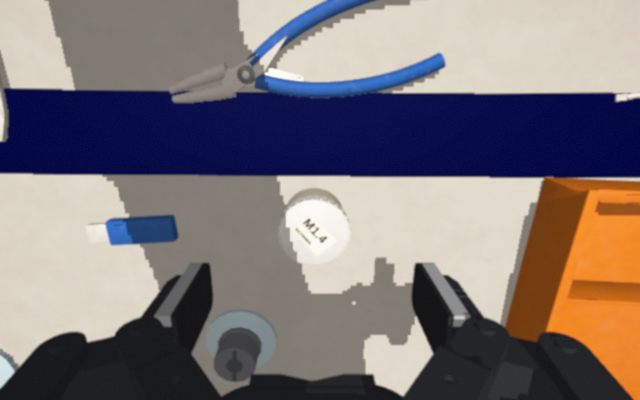

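The jar is at (315,228), midway between the fingertips. Descend and grip.

>>> {"method": "drive_tool", "body": {"rows": [{"offset":[0,0,0.15],"rotation":[0,0,0],"claw":1},{"offset":[0,0,0.3],"rotation":[0,0,0],"claw":1},{"offset":[0,0,0.4],"rotation":[0,0,0],"claw":1},{"offset":[0,0,0.4],"rotation":[0,0,0],"claw":1},{"offset":[0,0,0.4],"rotation":[0,0,0],"claw":0},{"offset":[0,0,0.4],"rotation":[0,0,0],"claw":0},{"offset":[0,0,0.4],"rotation":[0,0,0],"claw":0},{"offset":[0,0,0.4],"rotation":[0,0,0],"claw":0},{"offset":[0,0,0.4],"rotation":[0,0,0],"claw":0},{"offset":[0,0,0.4],"rotation":[0,0,0],"claw":0},{"offset":[0,0,0.4],"rotation":[0,0,0],"claw":0},{"offset":[0,0,0.4],"rotation":[0,0,0],"claw":0},{"offset":[0,0,0.4],"rotation":[0,0,0],"claw":0},{"offset":[0,0,0.4],"rotation":[0,0,0],"claw":0}], "force": 30}}

```text
clock: 3.65
tcp_pos: [0.4227, 0.1047, 0.0076]
orientation: [0.001, 3.139, 0.002]
contact_force: [-1.6, 0.0, 10.3]
grip_width: 0.0391
gripper_force: 28.8
```

>>> {"method": "drive_tool", "body": {"rows": [{"offset":[0,0,-0.2],"rotation":[0,0,0],"claw":0},{"offset":[0,0,-0.4],"rotation":[0,0,0],"claw":0},{"offset":[0,0,-0.6],"rotation":[0,0,0],"claw":0},{"offset":[-0.03,0.2,-0.7],"rotation":[0,0,0],"claw":0},{"offset":[-0.06,0.4,-0.7],"rotation":[0,0,0],"claw":0},{"offset":[-0.09,0.6,-0.7],"rotation":[0,0,0],"claw":0},{"offset":[-0.09,0.8,-0.7],"rotation":[0,0,0],"claw":0},{"offset":[-0.09,0.8,-0.7],"rotation":[0,0,0],"claw":0}]}}

```text
clock: 4.32
tcp_pos: [0.4355, 0.2313, 0.1125]
orientation: [-0.01, 3.139, 0.007]
contact_force: [0.2, 0.5, -0.2]
grip_width: 0.0388
gripper_force: 30.6
```

```bash
python3 - <<'E'
from h import *
save("wrist","w2")
E
```

```text
(no output)
```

View pics/w2.png

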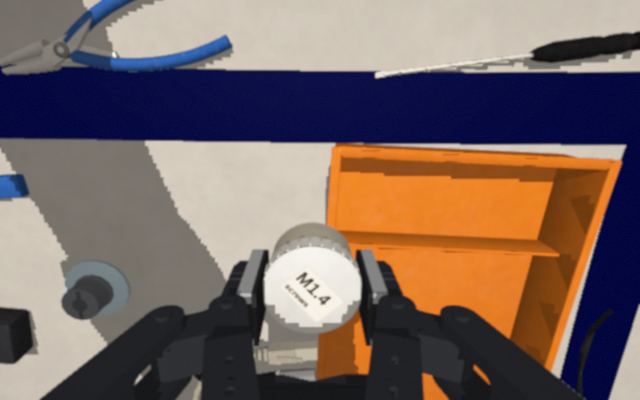

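The jar sits upright in the pads at (312,285). Next I'll place it in the narrow compartment.

>>> {"method": "drive_tool", "body": {"rows": [{"offset":[-0.005,0.25,0],"rotation":[0,0,0],"claw":0},{"offset":[-0.005,0.5,0],"rotation":[0,0,0],"claw":0},{"offset":[-0.005,0.66,0],"rotation":[0,0,0],"claw":0},{"offset":[-0.005,0.66,0.1],"rotation":[0,0,0],"claw":0},{"offset":[-0.005,0.66,0.25],"rotation":[0,0,0],"claw":0},{"offset":[-0.005,0.66,0.4],"rotation":[0,0,0],"claw":0},{"offset":[-0.005,0.66,0.53],"rotation":[0,0,0],"claw":0},{"offset":[-0.005,0.66,0.6],"rotation":[0,0,0],"claw":0},{"offset":[-0.005,0.66,0.64],"rotation":[0,0,0],"claw":0},{"offset":[-0.005,0.66,0.67],"rotation":[0,0,0],"claw":0},{"offset":[-0.005,0.66,0.67],"rotation":[0,0,0],"claw":0},{"offset":[-0.005,0.66,0.67],"rotation":[0,0,0],"claw":0}]}}

```text
clock: 5.37
tcp_pos: [0.4366, 0.3233, 0.0115]
orientation: [0.002, 3.141, 0.001]
contact_force: [-0.3, -0.1, -0.1]
grip_width: 0.0393
gripper_force: 30.6
```

>>> {"method": "drive_tool", "body": {"rows": [{"offset":[0,0,0.007],"rotation":[0,0,0],"claw":0},{"offset":[0,0,0.007],"rotation":[0,0,0],"claw":0.7},{"offset":[0,0,0.007],"rotation":[0,0,0],"claw":0.8},{"offset":[0,0,0.007],"rotation":[0,0,0],"claw":0.8},{"offset":[0,0,0.007],"rotation":[0,0,0],"claw":0.8},{"offset":[0,0,0.007],"rotation":[0,0,0],"claw":0.8},{"offset":[0,0,-0.1],"rotation":[0,0,0],"claw":0.8},{"offset":[0,0,-0.3],"rotation":[0,0,0],"claw":0.8},{"offset":[0,0,-0.5],"rotation":[0,0,0],"claw":0.8},{"offset":[0,0,-0.7],"rotation":[0,0,0],"claw":0.8},{"offset":[0,0,-0.7],"rotation":[0,0,0],"claw":0.8}]}}

```text
clock: 6.28
tcp_pos: [0.439, 0.3253, 0.1212]
orientation: [0.002, 3.135, 0.01]
contact_force: [0.9, 1.0, 0.1]
grip_width: 0.0686
gripper_force: 0.0
```

>>> {"method": "drive_tool", "body": {"rows": [{"offset":[-0.25,-1,0],"rotation":[0,0,0],"claw":0.8},{"offset":[-0.25,-1,0],"rotation":[0,0,0],"claw":0.8},{"offset":[-0.25,-1,0],"rotation":[0,0,0],"claw":0.8},{"offset":[-0.25,-1,0],"rotation":[0,0,0],"claw":0.8},{"offset":[-0.25,-1,0],"rotation":[0,0,0],"claw":0.8},{"offset":[-0.25,-1,0],"rotation":[0,0,0],"claw":0.8}]}}

```text
clock: 6.78
tcp_pos: [0.4738, 0.1709, 0.1156]
orientation: [-0.008, -3.142, 0.001]
contact_force: [0.2, -0.0, -0.6]
grip_width: 0.0682
gripper_force: 0.0
```

>>> {"method": "drive_tool", "body": {"rows": [{"offset":[-0.25,-1,0],"rotation":[0,0,0],"claw":0.8},{"offset":[-0.25,-1,0],"rotation":[0,0,0],"claw":0.8},{"offset":[-0.25,-1,0],"rotation":[0,0,0],"claw":0.8},{"offset":[-0.25,-1,0],"rotation":[0,0,0],"claw":0.8},{"offset":[-0.25,-1,0],"rotation":[0,0,0],"claw":0.8},{"offset":[-0.25,-1,0],"rotation":[0,0,0],"claw":0.8}]}}

```text
clock: 7.28
tcp_pos: [0.5112, 0.0226, 0.1156]
orientation: [0.005, 3.141, 0.0]
contact_force: [-0.0, 0.9, -0.2]
grip_width: 0.0681
gripper_force: 0.0
```

>>> {"method": "drive_tool", "body": {"rows": [{"offset":[-0.25,-1,0],"rotation":[0,0,0],"claw":0.8},{"offset":[-0.25,-1,0],"rotation":[0,0,0],"claw":0.8},{"offset":[-0.25,-1,0],"rotation":[0,0,0],"claw":0.8},{"offset":[-0.25,-1,0],"rotation":[0,0,0],"claw":0.8},{"offset":[-0.25,-1,0],"rotation":[0,0,0],"claw":0.8},{"offset":[-0.25,-1,0],"rotation":[0,0,0],"claw":0.8}]}}

```text
clock: 7.78
tcp_pos: [0.5488, -0.1263, 0.1155]
orientation: [-0.002, -3.142, -0.001]
contact_force: [-0.0, 1.6, -0.3]
grip_width: 0.0682
gripper_force: 0.0
```

>>> {"method": "drive_tool", "body": {"rows": [{"offset":[0.015,-0.1,0.1],"rotation":[0,0,0],"claw":0.7},{"offset":[0.015,-0.1,0.25],"rotation":[0,0,0],"claw":0.7},{"offset":[0.015,-0.1,0.4],"rotation":[0,0,0],"claw":0.7},{"offset":[0.015,-0.1,0.53],"rotation":[0,0,0],"claw":0.7},{"offset":[0.015,-0.1,0.62],"rotation":[0,0,0],"claw":0.7},{"offset":[0.015,-0.1,0.68],"rotation":[0,0,0],"claw":0.7},{"offset":[0.015,-0.1,0.68],"rotation":[0,0,0],"claw":0.7},{"offset":[0.015,-0.1,0.68],"rotation":[0,0,0],"claw":0},{"offset":[0.015,-0.1,0.68],"rotation":[0,0,0],"claw":0},{"offset":[0.015,-0.1,0.68],"rotation":[0,0,0],"claw":0},{"offset":[0.015,-0.1,0.68],"rotation":[0,0,0],"claw":0},{"offset":[0.015,-0.1,0.68],"rotation":[0,0,0],"claw":0},{"offset":[0.015,-0.1,0.68],"rotation":[0,0,0],"claw":0},{"offset":[0.015,-0.1,0.68],"rotation":[0,0,0],"claw":0},{"offset":[0.015,-0.1,0.68],"rotation":[0,0,0],"claw":0},{"offset":[0.015,-0.1,0.68],"rotation":[0,0,0],"claw":0}], "force": 30}}

```text
clock: 9.12
tcp_pos: [0.547, -0.1415, 0.0149]
orientation: [0.001, 3.14, 0.001]
contact_force: [-0.4, 2.3, 7.3]
grip_width: 0.026
gripper_force: 29.7
```

>>> {"method": "drive_tool", "body": {"rows": [{"offset":[0,0,-0.15],"rotation":[0,0,0],"claw":0},{"offset":[0,0,-0.35],"rotation":[0,0,0],"claw":0},{"offset":[0,0,-0.55],"rotation":[0,0,0],"claw":0},{"offset":[0,0,-0.75],"rotation":[0,0,0],"claw":0},{"offset":[0,0,-0.75],"rotation":[0,0,0],"claw":0},{"offset":[0,0,-0.75],"rotation":[0,0,0],"claw":0}]}}

```text
clock: 9.62
tcp_pos: [0.5473, -0.1424, 0.1284]
orientation: [0.002, 3.137, -0.001]
contact_force: [-0.4, -0.3, -1.0]
grip_width: 0.026
gripper_force: 29.9
```

```bash
python3 - <<'E'
from h import *
save("wrist","w3")
E
```

```text
(no output)
```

View pics/w3.png

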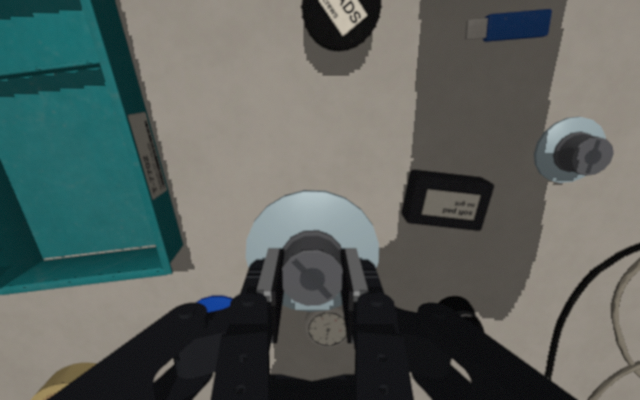

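The lens hangs level, its block at (312,265). Carry it to the orange tray.

>>> {"method": "drive_tool", "body": {"rows": [{"offset":[-0.03,0.2,0],"rotation":[0,0,0],"claw":0},{"offset":[-0.03,0.4,0],"rotation":[0,0,0],"claw":0},{"offset":[-0.03,0.6,0],"rotation":[0,0,0],"claw":0},{"offset":[-0.03,0.8,0],"rotation":[0,0,0],"claw":0},{"offset":[-0.03,1,0],"rotation":[0,0,0],"claw":0}]}}

```text
clock: 10.08
tcp_pos: [0.5491, 0.0092, 0.1246]
orientation: [-0.002, -3.139, 0.001]
contact_force: [0.9, -0.2, -0.5]
grip_width: 0.0259
gripper_force: 29.9
```

>>> {"method": "drive_tool", "body": {"rows": [{"offset":[-0.03,0.2,0],"rotation":[0,0,0],"claw":0},{"offset":[-0.03,0.4,0],"rotation":[0,0,0],"claw":0},{"offset":[-0.03,0.6,0],"rotation":[0,0,0],"claw":0},{"offset":[-0.03,0.8,0],"rotation":[0,0,0],"claw":0},{"offset":[-0.03,1,0],"rotation":[0,0,0],"claw":0}]}}

```text
clock: 10.5
tcp_pos: [0.5538, 0.159, 0.1245]
orientation: [-0.001, -3.139, 0.002]
contact_force: [0.7, -0.2, -1.0]
grip_width: 0.026
gripper_force: 29.9
```

>>> {"method": "drive_tool", "body": {"rows": [{"offset":[-0.03,0.2,0],"rotation":[0,0,0],"claw":0},{"offset":[-0.03,0.4,0],"rotation":[0,0,0],"claw":0},{"offset":[-0.03,0.6,0],"rotation":[0,0,0],"claw":0},{"offset":[-0.03,0.8,0],"rotation":[0,0,0],"claw":0},{"offset":[-0.03,1,0],"rotation":[0,0,0],"claw":0},{"offset":[-0.03,1,0],"rotation":[0,0,0],"claw":0},{"offset":[-0.03,1,0],"rotation":[0,0,0],"claw":0}]}}

```text
clock: 11.08
tcp_pos: [0.558, 0.3102, 0.1242]
orientation: [0.005, -3.139, 0.001]
contact_force: [-0.7, 0.3, -0.6]
grip_width: 0.0262
gripper_force: 29.9
```

>>> {"method": "drive_tool", "body": {"rows": [{"offset":[-0.015,0.1,0.1],"rotation":[0,0,0],"claw":0},{"offset":[-0.015,0.1,0.25],"rotation":[0,0,0],"claw":0},{"offset":[-0.015,0.1,0.4],"rotation":[0,0,0],"claw":0},{"offset":[-0.015,0.1,0.55],"rotation":[0,0,0],"claw":0},{"offset":[-0.015,0.1,0.63],"rotation":[0,0,0],"claw":0},{"offset":[-0.015,0.1,0.68],"rotation":[0,0,0],"claw":0},{"offset":[-0.015,0.1,0.71],"rotation":[0,0,0],"claw":0},{"offset":[-0.015,0.1,0.71],"rotation":[0,0,0],"claw":0},{"offset":[-0.015,0.1,0.71],"rotation":[0,0,0],"claw":0}]}}

```text
clock: 11.83
tcp_pos: [0.5627, 0.323, 0.0205]
orientation: [0.002, 3.141, 0.001]
contact_force: [-0.4, -0.4, -0.4]
grip_width: 0.026
gripper_force: 29.9
```

>>> {"method": "drive_tool", "body": {"rows": [{"offset":[0,0,0.01],"rotation":[0,0,0],"claw":0},{"offset":[0,0,0.015],"rotation":[0,0,0],"claw":0},{"offset":[0,0,0.015],"rotation":[0,0,0],"claw":0},{"offset":[0,0,0.015],"rotation":[0,0,0],"claw":0}]}}

```text
clock: 12.17
tcp_pos: [0.5622, 0.3232, 0.018]
orientation: [0.001, 3.141, 0.001]
contact_force: [-0.5, -0.1, 0.1]
grip_width: 0.0256
gripper_force: 29.9
```

>>> {"method": "drive_tool", "body": {"rows": [{"offset":[0,0,0],"rotation":[0,0,0],"claw":0.5},{"offset":[0,0,0],"rotation":[0,0,0],"claw":0.55},{"offset":[0,0,0],"rotation":[0,0,0],"claw":0.55},{"offset":[0,0,0],"rotation":[0,0,0],"claw":0.55},{"offset":[0,0,0],"rotation":[0,0,0],"claw":0.55},{"offset":[0,0,-0.1],"rotation":[0,0,0],"claw":0.55},{"offset":[0,0,-0.3],"rotation":[0,0,0],"claw":0.55},{"offset":[0,0,-0.5],"rotation":[0,0,0],"claw":0.55},{"offset":[0,0,-0.6],"rotation":[0,0,0],"claw":0.55},{"offset":[0,0,-0.6],"rotation":[0,0,0],"claw":0.55}]}}

```text
clock: 13.0
tcp_pos: [0.5645, 0.3243, 0.1119]
orientation: [0.002, 3.136, 0.006]
contact_force: [-0.0, 0.7, 0.3]
grip_width: 0.0469
gripper_force: 0.0
```

>>> {"method": "drive_tool", "body": {"rows": [{"offset":[0.15,-0.9,0],"rotation":[0,0,0],"claw":0.55},{"offset":[0.15,-0.9,0],"rotation":[0,0,0],"claw":0.55},{"offset":[0.15,-0.9,0],"rotation":[0,0,0],"claw":0.55},{"offset":[0.15,-0.9,0],"rotation":[0,0,0],"claw":0.55},{"offset":[0.15,-0.9,0],"rotation":[0,0,0],"claw":0.55},{"offset":[0.15,-0.9,0],"rotation":[0,0,0],"claw":0.55}]}}

```text
clock: 13.5
tcp_pos: [0.5394, 0.1875, 0.1072]
orientation: [-0.004, -3.141, -0.0]
contact_force: [-0.5, 0.8, 0.3]
grip_width: 0.0471
gripper_force: 0.0
```

>>> {"method": "drive_tool", "body": {"rows": [{"offset":[0.15,-0.9,0],"rotation":[0,0,0],"claw":0.55},{"offset":[0.15,-0.9,0],"rotation":[0,0,0],"claw":0.55},{"offset":[0.15,-0.9,0],"rotation":[0,0,0],"claw":0.55},{"offset":[0.15,-0.9,0],"rotation":[0,0,0],"claw":0.55},{"offset":[0.15,-0.9,0],"rotation":[0,0,0],"claw":0.55},{"offset":[0.15,-0.9,0],"rotation":[0,0,0],"claw":0.55}]}}

```text
clock: 14.0
tcp_pos: [0.5175, 0.0545, 0.1075]
orientation: [0.0, 3.141, 0.001]
contact_force: [-1.0, 0.6, -0.2]
grip_width: 0.0469
gripper_force: 0.0
```

```bash
python3 - <<'E'
from h import *
save("top","t2")
E
```

```text
(no output)
```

View pics/t2.png

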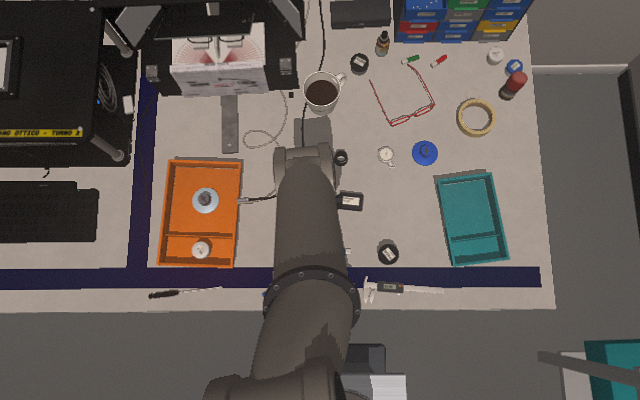

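The orange tray now holds the lens (205,200) and the small jar (201,249) in their compartments. Next is the small lens; the gripper is directly above it.

>>> {"method": "drive_tool", "body": {"rows": [{"offset":[0,0,0.15],"rotation":[0,0,0],"claw":0.55},{"offset":[0,0,0.3],"rotation":[0,0,0],"claw":0.55},{"offset":[0,0,0.45],"rotation":[0,0,0],"claw":0.55},{"offset":[0,0,0.56],"rotation":[0,0,0],"claw":0.55},{"offset":[0,0,0.63],"rotation":[0,0,0],"claw":0.55},{"offset":[0,0,0.63],"rotation":[0,0,0],"claw":0.55},{"offset":[0,0,0.63],"rotation":[0,0,0],"claw":0.55},{"offset":[0,0,0.63],"rotation":[0,0,0],"claw":0},{"offset":[0,0,0.63],"rotation":[0,0,0],"claw":0},{"offset":[0,0,0.63],"rotation":[0,0,0],"claw":0},{"offset":[0,0,0.63],"rotation":[0,0,0],"claw":0},{"offset":[0,0,0.63],"rotation":[0,0,0],"claw":0},{"offset":[0,0,0.63],"rotation":[0,0,0],"claw":0},{"offset":[0,0,0.63],"rotation":[0,0,0],"claw":0}], "force": 30}}

```text
clock: 15.22
tcp_pos: [0.5179, 0.0537, 0.0142]
orientation: [0.001, 3.139, 0.002]
contact_force: [-0.4, 1.9, 6.8]
grip_width: 0.0259
gripper_force: 29.8
```

>>> {"method": "drive_tool", "body": {"rows": [{"offset":[0,0,-0.15],"rotation":[0,0,0],"claw":0},{"offset":[0,0,-0.35],"rotation":[0,0,0],"claw":0},{"offset":[0,0,-0.55],"rotation":[0,0,0],"claw":0},{"offset":[0,0,-0.7],"rotation":[0,0,0],"claw":0},{"offset":[0,0,-0.7],"rotation":[0,0,0],"claw":0},{"offset":[0,0,-0.7],"rotation":[0,0,0],"claw":0}]}}

```text
clock: 15.72
tcp_pos: [0.5177, 0.0532, 0.1194]
orientation: [0.001, 3.138, 0.002]
contact_force: [-0.4, -0.6, -1.0]
grip_width: 0.0262
gripper_force: 29.7
```

```bash
python3 - <<'E'
from h import *
save("wrist","w4")
E
```

```text
(no output)
```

View pics/w4.png

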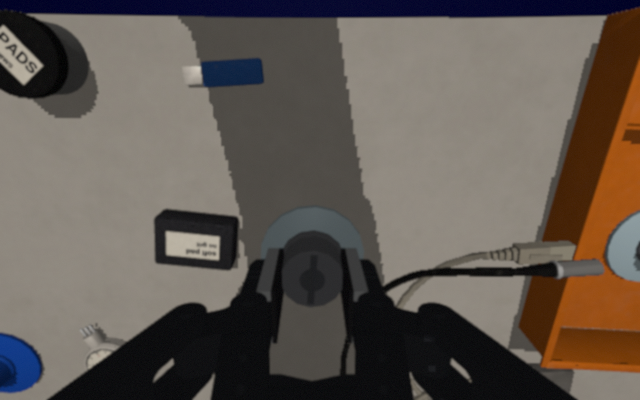

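The lens is held level, block at (312,270). Carry it to the teal tray.

>>> {"method": "drive_tool", "body": {"rows": [{"offset":[0.05,-0.2,0],"rotation":[0,0,0],"claw":0},{"offset":[0.05,-0.4,0],"rotation":[0,0,0],"claw":0},{"offset":[0.05,-0.6,0],"rotation":[0,0,0],"claw":0},{"offset":[0.05,-0.8,0],"rotation":[0,0,0],"claw":0},{"offset":[0.05,-1,0],"rotation":[0,0,0],"claw":0}]}}

```text
clock: 16.18
tcp_pos: [0.5078, -0.0982, 0.1165]
orientation: [-0.001, -3.139, -0.0]
contact_force: [0.6, 0.8, -0.0]
grip_width: 0.0256
gripper_force: 29.7
```

>>> {"method": "drive_tool", "body": {"rows": [{"offset":[0.05,-0.2,0],"rotation":[0,0,0],"claw":0},{"offset":[0.05,-0.4,0],"rotation":[0,0,0],"claw":0},{"offset":[0.05,-0.6,0],"rotation":[0,0,0],"claw":0},{"offset":[0.05,-0.8,0],"rotation":[0,0,0],"claw":0},{"offset":[0.05,-1,0],"rotation":[0,0,0],"claw":0}]}}

```text
clock: 16.6
tcp_pos: [0.5002, -0.248, 0.1163]
orientation: [-0.001, -3.139, -0.001]
contact_force: [0.1, -0.1, 0.1]
grip_width: 0.0256
gripper_force: 29.7
```

>>> {"method": "drive_tool", "body": {"rows": [{"offset":[0.03,-0.2,0],"rotation":[0,0,0],"claw":0},{"offset":[0.03,-0.4,0],"rotation":[0,0,0],"claw":0},{"offset":[0.03,-0.54,0],"rotation":[0,0,0],"claw":0},{"offset":[0.03,-0.54,0],"rotation":[0,0,0],"claw":0},{"offset":[0.03,-0.54,0],"rotation":[0,0,0],"claw":0},{"offset":[0.03,-0.54,0],"rotation":[0,0,0],"claw":0}]}}

```text
clock: 17.1
tcp_pos: [0.4964, -0.3266, 0.1165]
orientation: [-0.001, -3.139, -0.003]
contact_force: [-0.7, 0.1, -0.4]
grip_width: 0.0262
gripper_force: 29.7
```

>>> {"method": "drive_tool", "body": {"rows": [{"offset":[0,-0.01,0.1],"rotation":[0,0,0],"claw":0},{"offset":[0,-0.01,0.25],"rotation":[0,0,0],"claw":0},{"offset":[0,-0.01,0.4],"rotation":[0,0,0],"claw":0},{"offset":[0,-0.01,0.52],"rotation":[0,0,0],"claw":0},{"offset":[0,-0.01,0.6],"rotation":[0,0,0],"claw":0},{"offset":[0,-0.01,0.64],"rotation":[0,0,0],"claw":0},{"offset":[0,-0.01,0.66],"rotation":[0,0,0],"claw":0},{"offset":[0,-0.01,0.66],"rotation":[0,0,0],"claw":0},{"offset":[0,-0.01,0.66],"rotation":[0,0,0],"claw":0},{"offset":[0,-0.01,0.66],"rotation":[0,0,0],"claw":0}]}}

```text
clock: 17.93
tcp_pos: [0.4978, -0.3298, 0.0201]
orientation: [0.001, 3.14, -0.001]
contact_force: [-0.6, -0.8, -0.9]
grip_width: 0.0261
gripper_force: 29.7
```

>>> {"method": "drive_tool", "body": {"rows": [{"offset":[0,0,0.01],"rotation":[0,0,0],"claw":0},{"offset":[0,0,0.018],"rotation":[0,0,0],"claw":0},{"offset":[0,0,0.018],"rotation":[0,0,0],"claw":0},{"offset":[0,0,0.018],"rotation":[0,0,0],"claw":0},{"offset":[0,0,0.018],"rotation":[0,0,0],"claw":0.5},{"offset":[0,0,0.018],"rotation":[0,0,0],"claw":0.55},{"offset":[0,0,0.018],"rotation":[0,0,0],"claw":0.55},{"offset":[0,0,0.018],"rotation":[0,0,0],"claw":0.55},{"offset":[0,0,0.018],"rotation":[0,0,0],"claw":0.55},{"offset":[0,0,-0.1],"rotation":[0,0,0],"claw":0.55},{"offset":[0,0,-0.3],"rotation":[0,0,0],"claw":0.55},{"offset":[0,0,-0.5],"rotation":[0,0,0],"claw":0.55},{"offset":[0,0,-0.6],"rotation":[0,0,0],"claw":0.55},{"offset":[0,0,-0.6],"rotation":[0,0,0],"claw":0.55}]}}

```text
clock: 19.1
tcp_pos: [0.4991, -0.331, 0.1129]
orientation: [0.002, 3.136, -0.005]
contact_force: [0.2, -0.7, -0.7]
grip_width: 0.0466
gripper_force: 0.0
```

>>> {"method": "drive_tool", "body": {"rows": [{"offset":[0.25,0.7,0],"rotation":[0,0,0],"claw":0.9},{"offset":[0.25,0.7,0],"rotation":[0,0,0],"claw":0.9},{"offset":[0.25,0.7,0],"rotation":[0,0,0],"claw":0.9},{"offset":[0.25,0.7,0],"rotation":[0,0,0],"claw":0.9},{"offset":[0.25,0.7,0],"rotation":[0,0,0],"claw":0.9}]}}

```text
clock: 19.52
tcp_pos: [0.4589, -0.2224, 0.1084]
orientation: [0.003, -3.14, -0.002]
contact_force: [0.8, -0.5, 0.3]
grip_width: 0.0765
gripper_force: 0.0
```

>>> {"method": "drive_tool", "body": {"rows": [{"offset":[0.25,0.65,0],"rotation":[0,0,0],"claw":0.9},{"offset":[0.25,0.65,0],"rotation":[0,0,0],"claw":0.9},{"offset":[0.25,0.65,0],"rotation":[0,0,0],"claw":0.9},{"offset":[0.25,0.65,0],"rotation":[0,0,0],"claw":0.9},{"offset":[0.25,0.65,0],"rotation":[0,0,0],"claw":0.9},{"offset":[0.25,0.65,0],"rotation":[0,0,0],"claw":0.9}]}}

```text
clock: 20.02
tcp_pos: [0.423, -0.1282, 0.1091]
orientation: [0.003, 3.141, -0.001]
contact_force: [0.7, -0.3, 0.4]
grip_width: 0.0769
gripper_force: 0.0
```

```bash
python3 - <<'E'
from h import *
save("wrist","w5")
E
```

```text
(no output)
```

View pics/w5.png

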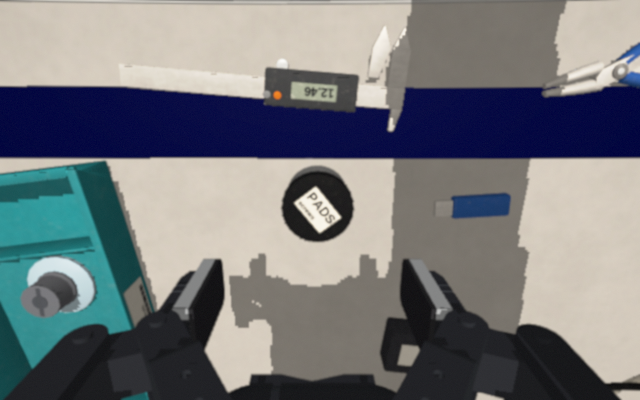

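The small lens is in the teal tray at (60,290), and the large jar is at (318,205) in line with the gripper. Descend and grip.

>>> {"method": "drive_tool", "body": {"rows": [{"offset":[0,0.02,0.15],"rotation":[0,0,0],"claw":0.95},{"offset":[0,0.02,0.3],"rotation":[0,0,0],"claw":0.95},{"offset":[0,0.02,0.45],"rotation":[0,0,0],"claw":0.95},{"offset":[0,0.02,0.58],"rotation":[0,0,0],"claw":0.95},{"offset":[0,0.02,0.67],"rotation":[0,0,0],"claw":0.95},{"offset":[0,0.02,0.67],"rotation":[0,0,0],"claw":0.95},{"offset":[0,0.02,0.67],"rotation":[0,0,0],"claw":0.95},{"offset":[0,0.02,0.67],"rotation":[0,0,0],"claw":0},{"offset":[0,0.02,0.67],"rotation":[0,0,0],"claw":0},{"offset":[0,0.02,0.67],"rotation":[0,0,0],"claw":0},{"offset":[0,0.02,0.67],"rotation":[0,0,0],"claw":0},{"offset":[0,0.02,0.67],"rotation":[0,0,0],"claw":0},{"offset":[0,0.02,0.67],"rotation":[0,0,0],"claw":0},{"offset":[0,0.02,0.67],"rotation":[0,0,0],"claw":0},{"offset":[0,0.02,0.67],"rotation":[0,0,0],"claw":0},{"offset":[0,0.02,0.67],"rotation":[0,0,0],"claw":0}], "force": 30}}

```text
clock: 21.4
tcp_pos: [0.4231, -0.1243, 0.0096]
orientation: [0.002, 3.139, -0.001]
contact_force: [-0.9, -1.1, 5.2]
grip_width: 0.047
gripper_force: 29.8
```

>>> {"method": "drive_tool", "body": {"rows": [{"offset":[0,0,-0.15],"rotation":[0,0,0],"claw":0},{"offset":[0,0,-0.35],"rotation":[0,0,0],"claw":0},{"offset":[0,0,-0.55],"rotation":[0,0,0],"claw":0},{"offset":[0,0,-0.8],"rotation":[0,0,0],"claw":0},{"offset":[0,0,-0.8],"rotation":[0,0,0],"claw":0},{"offset":[0,0,-0.8],"rotation":[0,0,0],"claw":0}]}}

```text
clock: 21.9
tcp_pos: [0.424, -0.1239, 0.131]
orientation: [0.001, 3.135, 0.0]
contact_force: [-0.4, 0.2, -1.7]
grip_width: 0.0474
gripper_force: 31.1
```

>>> {"method": "drive_tool", "body": {"rows": [{"offset":[-0.15,-0.2,0],"rotation":[0,0,0],"claw":0},{"offset":[-0.3,-0.4,0],"rotation":[0,0,0],"claw":0},{"offset":[-0.5,-0.65,0],"rotation":[0,0,0],"claw":0},{"offset":[-0.5,-0.65,0],"rotation":[0,0,0],"claw":0},{"offset":[-0.5,-0.65,0],"rotation":[0,0,0],"claw":0}]}}

```text
clock: 22.32
tcp_pos: [0.4976, -0.2238, 0.1274]
orientation: [-0.006, -3.141, 0.002]
contact_force: [-0.3, 0.5, -1.1]
grip_width: 0.047
gripper_force: 31.2
```

>>> {"method": "drive_tool", "body": {"rows": [{"offset":[-0.15,-0.2,0],"rotation":[0,0,0],"claw":0},{"offset":[-0.3,-0.4,0],"rotation":[0,0,0],"claw":0},{"offset":[-0.49,-0.65,0],"rotation":[0,0,0],"claw":0},{"offset":[-0.49,-0.65,0],"rotation":[0,0,0],"claw":0},{"offset":[-0.49,-0.65,0],"rotation":[0,0,0],"claw":0},{"offset":[-0.49,-0.65,0],"rotation":[0,0,0],"claw":0},{"offset":[-0.49,-0.65,0],"rotation":[0,0,0],"claw":0}]}}

```text
clock: 22.9
tcp_pos: [0.5693, -0.3166, 0.1276]
orientation: [0.001, -3.139, -0.004]
contact_force: [0.0, -0.0, -0.3]
grip_width: 0.0472
gripper_force: 31.2
```

```bash
python3 - <<'E'
from h import *
save("wrist","w6")
E
```

```text
(no output)
```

View pics/w6.png

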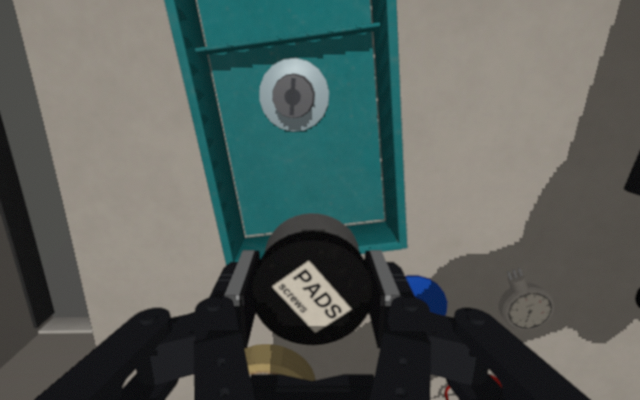

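The lens sits flat at (293,95) and the jar is held upright over the far half of the compartment. Lower and release.

>>> {"method": "drive_tool", "body": {"rows": [{"offset":[-0.01,-0.015,0.15],"rotation":[0,0,0],"claw":0},{"offset":[-0.01,-0.015,0.3],"rotation":[0,0,0],"claw":0},{"offset":[-0.01,-0.015,0.45],"rotation":[0,0,0],"claw":0},{"offset":[-0.01,-0.015,0.6],"rotation":[0,0,0],"claw":0},{"offset":[-0.01,-0.015,0.68],"rotation":[0,0,0],"claw":0},{"offset":[-0.01,-0.015,0.73],"rotation":[0,0,0],"claw":0},{"offset":[-0.01,-0.015,0.76],"rotation":[0,0,0],"claw":0},{"offset":[-0.01,-0.015,0.775],"rotation":[0,0,0],"claw":0},{"offset":[-0.01,-0.015,0.775],"rotation":[0,0,0],"claw":0},{"offset":[-0.01,-0.015,0.775],"rotation":[0,0,0],"claw":0}]}}

```text
clock: 23.78
tcp_pos: [0.5727, -0.3216, 0.0133]
orientation: [0.001, 3.14, -0.001]
contact_force: [1.1, -0.0, -0.5]
grip_width: 0.047
gripper_force: 31.2
```

>>> {"method": "drive_tool", "body": {"rows": [{"offset":[0,0,0.008],"rotation":[0,0,0],"claw":0},{"offset":[0,0,0.008],"rotation":[0,0,0],"claw":0},{"offset":[0,0,0.008],"rotation":[0,0,0],"claw":0.7},{"offset":[0,0,0.008],"rotation":[0,0,0],"claw":0.78},{"offset":[0,0,0.008],"rotation":[0,0,0],"claw":0.78},{"offset":[0,0,0.008],"rotation":[0,0,0],"claw":0.78},{"offset":[0,0,0.008],"rotation":[0,0,0],"claw":0.78},{"offset":[0,0,-0.1],"rotation":[0,0,0],"claw":0.78},{"offset":[0,0,-0.3],"rotation":[0,0,0],"claw":0.78},{"offset":[0,0,-0.5],"rotation":[0,0,0],"claw":0.78},{"offset":[0,0,-0.7],"rotation":[0,0,0],"claw":0.78},{"offset":[0,0,-0.7],"rotation":[0,0,0],"claw":0.78}]}}

```text
clock: 24.78
tcp_pos: [0.5753, -0.3235, 0.1236]
orientation: [0.002, 3.133, -0.007]
contact_force: [1.5, -0.7, 0.5]
grip_width: 0.066
gripper_force: 0.0
```

>>> {"method": "drive_tool", "body": {"rows": [{"offset":[-0.3,0.99,0],"rotation":[0,0,0],"claw":0.78},{"offset":[-0.3,0.99,0],"rotation":[0,0,0],"claw":0.78},{"offset":[-0.3,0.99,0],"rotation":[0,0,0],"claw":0.78},{"offset":[-0.3,0.99,0],"rotation":[0,0,0],"claw":0.78},{"offset":[-0.3,0.99,0],"rotation":[0,0,0],"claw":0.78},{"offset":[-0.3,0.99,0],"rotation":[0,0,0],"claw":0.78}]}}

```text
clock: 25.28
tcp_pos: [0.6181, -0.1695, 0.1169]
orientation: [0.007, -3.142, -0.002]
contact_force: [-0.4, -1.7, -0.7]
grip_width: 0.0669
gripper_force: 0.0
```

>>> {"method": "drive_tool", "body": {"rows": [{"offset":[-0.3,0.99,0],"rotation":[0,0,0],"claw":0.78},{"offset":[-0.3,0.99,0],"rotation":[0,0,0],"claw":0.78},{"offset":[-0.3,0.99,0],"rotation":[0,0,0],"claw":0.78},{"offset":[-0.3,0.99,0],"rotation":[0,0,0],"claw":0.78},{"offset":[-0.3,0.99,0],"rotation":[0,0,0],"claw":0.78},{"offset":[-0.3,0.99,0],"rotation":[0,0,0],"claw":0.78}]}}

```text
clock: 25.78
tcp_pos: [0.6626, -0.0231, 0.1169]
orientation: [0.003, -3.141, -0.0]
contact_force: [0.2, -1.8, -0.4]
grip_width: 0.0669
gripper_force: 0.0
```

```bash
python3 - <<'E'
from h import *
save("wrist","w7")
E
```

```text
(no output)
```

View pics/w7.png

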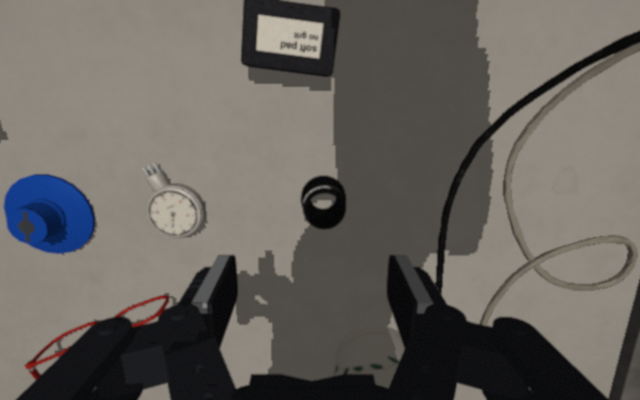

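The loupe is upright at (323,202), a few mm off the centre line. Correct, descend and grip.

>>> {"method": "drive_tool", "body": {"rows": [{"offset":[-0.017,0.045,0.15],"rotation":[0,0,0],"claw":0.78},{"offset":[-0.017,0.045,0.3],"rotation":[0,0,0],"claw":0.78},{"offset":[-0.017,0.045,0.45],"rotation":[0,0,0],"claw":0.78},{"offset":[-0.017,0.045,0.6],"rotation":[0,0,0],"claw":0.78},{"offset":[-0.017,0.045,0.7],"rotation":[0,0,0],"claw":0.78},{"offset":[-0.017,0.045,0.74],"rotation":[0,0,0],"claw":0.78},{"offset":[-0.017,0.045,0.74],"rotation":[0,0,0],"claw":0.78},{"offset":[-0.017,0.045,0.74],"rotation":[0,0,0],"claw":0},{"offset":[-0.017,0.045,0.74],"rotation":[0,0,0],"claw":0},{"offset":[-0.017,0.045,0.74],"rotation":[0,0,0],"claw":0},{"offset":[-0.017,0.045,0.74],"rotation":[0,0,0],"claw":0},{"offset":[-0.017,0.045,0.74],"rotation":[0,0,0],"claw":0},{"offset":[-0.017,0.045,0.74],"rotation":[0,0,0],"claw":0},{"offset":[-0.017,0.045,0.74],"rotation":[0,0,0],"claw":0},{"offset":[-0.017,0.045,0.74],"rotation":[0,0,0],"claw":0},{"offset":[-0.017,0.045,0.74],"rotation":[0,0,0],"claw":0}], "force": 30}}

```text
clock: 27.17
tcp_pos: [0.666, -0.0177, 0.0081]
orientation: [0.001, 3.139, 0.0]
contact_force: [-1.7, -0.5, 6.4]
grip_width: 0.0313
gripper_force: 29.9
```

>>> {"method": "drive_tool", "body": {"rows": [{"offset":[0,0,-0.15],"rotation":[0,0,0],"claw":0},{"offset":[0,0,-0.35],"rotation":[0,0,0],"claw":0},{"offset":[0,0,-0.55],"rotation":[0,0,0],"claw":0},{"offset":[0,0,-0.8],"rotation":[0,0,0],"claw":0},{"offset":[0,0,-0.8],"rotation":[0,0,0],"claw":0},{"offset":[0,0,-0.8],"rotation":[0,0,0],"claw":0}]}}

```text
clock: 27.67
tcp_pos: [0.6669, -0.0175, 0.1297]
orientation: [0.001, 3.135, 0.001]
contact_force: [0.0, 0.7, -1.4]
grip_width: 0.0312
gripper_force: 30.0
```

```bash
python3 - <<'E'
from h import *
save("wrist","w8")
E
```

```text
(no output)
```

View pics/w8.png

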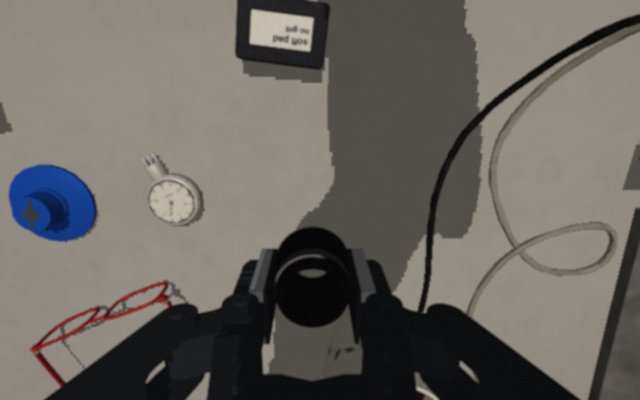

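The loupe is held upright at (312,280). Carry it to the narrow compartment of the teal tray.

>>> {"method": "drive_tool", "body": {"rows": [{"offset":[0.15,-0.2,0],"rotation":[0,0,0],"claw":0},{"offset":[0.3,-0.4,0],"rotation":[0,0,0],"claw":0},{"offset":[0.52,-0.71,0],"rotation":[0,0,0],"claw":0},{"offset":[0.52,-0.71,0],"rotation":[0,0,0],"claw":0},{"offset":[0.52,-0.71,0],"rotation":[0,0,0],"claw":0}]}}

```text
clock: 28.13
tcp_pos: [0.5824, -0.1294, 0.1251]
orientation: [-0.014, -3.137, 0.003]
contact_force: [-0.4, -0.5, -0.5]
grip_width: 0.0308
gripper_force: 30.0
```

>>> {"method": "drive_tool", "body": {"rows": [{"offset":[0.15,-0.2,0],"rotation":[0,0,0],"claw":0},{"offset":[0.3,-0.4,0],"rotation":[0,0,0],"claw":0},{"offset":[0.52,-0.71,0],"rotation":[0,0,0],"claw":0},{"offset":[0.52,-0.71,0],"rotation":[0,0,0],"claw":0},{"offset":[0.52,-0.71,0],"rotation":[0,0,0],"claw":0}]}}

```text
clock: 28.55
tcp_pos: [0.5051, -0.2343, 0.1255]
orientation: [-0.012, -3.139, 0.002]
contact_force: [0.4, -0.2, -0.4]
grip_width: 0.0314
gripper_force: 30.0
```

>>> {"method": "drive_tool", "body": {"rows": [{"offset":[0.15,-0.2,0],"rotation":[0,0,0],"claw":0},{"offset":[0.3,-0.4,0],"rotation":[0,0,0],"claw":0},{"offset":[0.52,-0.71,0],"rotation":[0,0,0],"claw":0},{"offset":[0.52,-0.71,0],"rotation":[0,0,0],"claw":0},{"offset":[0.52,-0.71,0],"rotation":[0,0,0],"claw":0},{"offset":[0.52,-0.71,0],"rotation":[0,0,0],"claw":0},{"offset":[0.52,-0.71,0],"rotation":[0,0,0],"claw":0}]}}

```text
clock: 29.13
tcp_pos: [0.4321, -0.3349, 0.1256]
orientation: [0.003, -3.141, -0.002]
contact_force: [-0.5, -0.7, -0.1]
grip_width: 0.0313
gripper_force: 30.0
```

```bash
python3 - <<'E'
from h import *
save("wrist","w9")
E
```

```text
(no output)
```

View pics/w9.png

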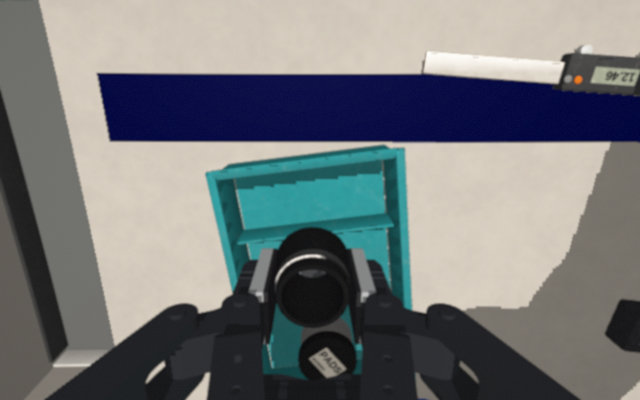

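>>> {"method": "drive_tool", "body": {"rows": [{"offset":[-0.01,0,0.15],"rotation":[0,0,0],"claw":0},{"offset":[-0.01,0,0.3],"rotation":[0,0,0],"claw":0},{"offset":[-0.01,0,0.45],"rotation":[0,0,0],"claw":0},{"offset":[-0.01,0,0.6],"rotation":[0,0,0],"claw":0},{"offset":[-0.01,0,0.68],"rotation":[0,0,0],"claw":0},{"offset":[-0.01,0,0.73],"rotation":[0,0,0],"claw":0},{"offset":[-0.01,0,0.75],"rotation":[0,0,0],"claw":0},{"offset":[-0.01,0,0.765],"rotation":[0,0,0],"claw":0},{"offset":[-0.01,0,0.765],"rotation":[0,0,0],"claw":0},{"offset":[-0.01,0,0.765],"rotation":[0,0,0],"claw":0}]}}

```text
clock: 30.02
tcp_pos: [0.4327, -0.3372, 0.0124]
orientation: [0.001, 3.14, -0.001]
contact_force: [0.9, -0.6, -0.3]
grip_width: 0.031
gripper_force: 30.0
```

>>> {"method": "drive_tool", "body": {"rows": [{"offset":[0,0,0.008],"rotation":[0,0,0],"claw":0},{"offset":[0,0,0.012],"rotation":[0,0,0],"claw":0},{"offset":[0,0,0.012],"rotation":[0,0,0],"claw":0},{"offset":[0,0,0.012],"rotation":[0,0,0],"claw":0.55},{"offset":[0,0,0.012],"rotation":[0,0,0],"claw":0.6},{"offset":[0,0,0.012],"rotation":[0,0,0],"claw":0.6},{"offset":[0,0,0.012],"rotation":[0,0,0],"claw":0.6},{"offset":[0,0,0.012],"rotation":[0,0,0],"claw":0.6},{"offset":[0,0,-0.1],"rotation":[0,0,0],"claw":0.6},{"offset":[0,0,-0.3],"rotation":[0,0,0],"claw":0.6},{"offset":[0,0,-0.5],"rotation":[0,0,0],"claw":0.6},{"offset":[0,0,-0.7],"rotation":[0,0,0],"claw":0.6},{"offset":[0,0,-0.9],"rotation":[0,0,0],"claw":0.6},{"offset":[0,0,-0.9],"rotation":[0,0,0],"claw":0.6}]}}

```text
clock: 31.18
tcp_pos: [0.4347, -0.3392, 0.152]
orientation: [0.002, 3.134, -0.007]
contact_force: [1.4, -0.3, 0.5]
grip_width: 0.0513
gripper_force: 0.0
```

>>> {"method": "drive_tool", "body": {"rows": [{"offset":[-0.2,1,-0.3],"rotation":[0,0,0],"claw":0.6},{"offset":[-0.2,1,-0.3],"rotation":[0,0,0],"claw":0.6},{"offset":[-0.2,1,-0.3],"rotation":[0,0,0],"claw":0.6},{"offset":[-0.2,1,-0.3],"rotation":[0,0,0],"claw":0.6},{"offset":[-0.2,1,-0.3],"rotation":[0,0,0],"claw":0.6}]}}

```text
clock: 31.6
tcp_pos: [0.4649, -0.1798, 0.1927]
orientation: [-0.014, 3.139, 0.005]
contact_force: [0.9, -0.1, -0.3]
grip_width: 0.0512
gripper_force: 0.0
```

>>> {"method": "drive_tool", "body": {"rows": [{"offset":[-0.2,1,0],"rotation":[0,0,0],"claw":0.6},{"offset":[-0.2,1,0],"rotation":[0,0,0],"claw":0.6},{"offset":[-0.2,1,0],"rotation":[0,0,0],"claw":0.6},{"offset":[-0.2,1,0],"rotation":[0,0,0],"claw":0.6},{"offset":[-0.2,1,0],"rotation":[0,0,0],"claw":0.6},{"offset":[-0.2,1,0],"rotation":[0,0,0],"claw":0.6},{"offset":[-0.2,1,0],"rotation":[0,0,0],"claw":0.6}]}}

```text
clock: 32.18
tcp_pos: [0.4919, -0.038, 0.1912]
orientation: [-0.002, -3.141, 0.001]
contact_force: [0.3, -0.8, 0.1]
grip_width: 0.0514
gripper_force: 0.0
```

```bash
python3 - <<'E'
from h import *
f=save("top","t3")
W=np.load("t3.npz")["W"]; fr=f["frame"]
a=np.vstack([cv2.resize(fr[150:275,150:280],None,fx=2.4,fy=2.4), ]); b=cv2.resize(fr[150:275,400:530],None,fx=2.4,fy=2.4)
cv2.imwrite("pics/c3.png",np.hstack([a,b])[...,::-1])
# heights relative to tray: top of each item
for n,(u0,u1,v0,v1,zl) in dict(ltray=(165,238,165,262,.02),stray=(440,503,178,260,.018)).items():
    s=W[v0:v1,u0:u1]; m=((s[...,2]>zl)).astype(np.uint8); k,l,st,c=cv2.connectedComponentsWithStats(m)
    for i in range(1,k):
        if st[i,4]>40: P=s[l==i]; print(n,st[i,4],np.median(P,axis=0).round(3),np.ptp(P,axis=0).round(3))
E
```

```text
ltray 284 [0.586 0.409 0.034] [0.346 0.403 1.217]
ltray 290 [0.472 0.243 0.042] [0.304 0.401 1.217]
ltray 109 [0.562 0.32  0.029] [0.273 0.325 1.216]
ltray 262 [0.436 0.322 0.033] [0.041 0.043 0.018]
stray 843 [ 0.522 -0.374  0.039] [0.308 0.408 1.219]
stray 337 [ 0.572 -0.319  0.037] [0.294 0.356 1.217]
stray 115 [ 0.497 -0.328  0.028] [0.028 0.026 0.018]
stray 104 [ 0.433 -0.335  0.031] [0.146 0.363 1.219]
```

View pics/c3.png

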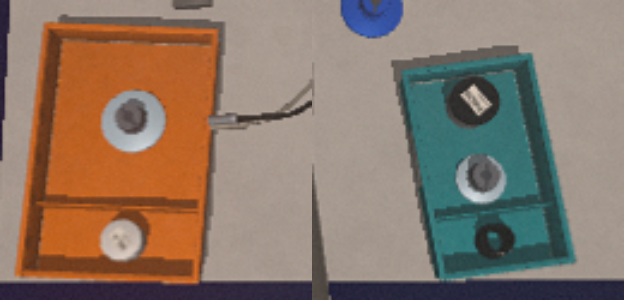

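The crop shows everything flat on its floor: large lens (132,120) and small jar (123,240) in orange; large jar (472,100), small lens (480,177) and loupe (494,240) in teal. The measured positions and heights are within limits, so I'm handing in.

```bash
python3 -c "
from bench import hand_in; print(hand_in())"
```

```text
the job is handed in; nothing more can be done
None
```

The job is handed in: the final top view shows all five items in their named compartments and both trays flat; I never saw the bystanders touched, though I didn't re-measure their positions, and no verdict came back (clock about 32 s of 122 s).

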